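# Lock a drive wheel onto the test stand

### The job

Put the orange-hubbed robot wheel onto the square drive shaft of the test stand, fully down on its seat with the hub boss up. Then swing the red keeper bar shut across the top of the wheel until its nose snaps past the brass spring ball and rests against the stop, and let go. Leave the tape roll, the screwdriver and the parts box where they are.

Things in the scene. Friction and masses are not known exactly. Their poses are not given: they have to be found in the camera images.
- wheel: Robot wheel, ~0.28 kg, flat on the bench, boss up. Black tyre 100 mm across, 24 mm high; 4 orange spokes along its own +-x, +-y. Orange square boss 36 x 36 mm (the place to grip), 60 mm high, 36 mm above the tyre; square 20 mm through-bore on the axis. Boss and bore sides lie along the wheel's x and y; any quarter turn fits. Origin: centre of the underside, z up through the boss.
- stand: Test stand, fixed to the bench; place and yaw vary. Aluminium base 120 (x) x 250 (y) x 12 mm; black 66 mm motor block with the square shaft in its middle. Aluminium pivot post, 26 mm square, 104 mm high, at y = -95 mm; blue catch post 40 x 26 mm, 98 mm high, at y = +85 mm, with a stop horn on its -x side up to 116 mm. Origin: shaft axis at bench level.
- shaft_seat (a point): Centre of the round seat disc (52 mm across), 42 mm above the bench: where the wheel's origin must come to rest. Axes as the stand's.
- shaft_top (a point): Top centre of the upright steel drive shaft, 40 mm above the seat. 18 x 18 mm square (1 mm play all round in the bore), sides along the stand's x and y, 34 mm straight, then 6 mm tapering to 12 mm square. It does not turn.
- keeper (a joint): Red keeper bar's angle, rad. 0 = shut, from the pivot along the stand's +y over the shaft; grows clockwise seen from above; 1.57 = along the stand's +x; at most 1.75. Swings level, stays where left (under 1 N at the handle). The nose meets the ball at 0.1, needs up to 10 N at the handle to ride over it; only below 0.035 does the ball push it on to 0 and hold it.
- keeper_hinge (a point): On the keeper's upright hinge axis, 109 mm above the bench. From it the red bar runs 160 mm, 20 mm wide, underside at 105 mm, top at 113 mm; beyond it a round steel nose, 10 mm thick, to 193 mm. Shut, the bar clears a seated wheel's boss (102 mm) by 3 mm; a wheel not fully down blocks it.
- keeper_handle (a point): Centre of the top of the keeper's upright black round handle: 18 mm in diameter, 45 mm tall, standing on the bar 145 mm from the hinge axis; its top is 158 mm above the bench.
- catch (a point): Where the nose's axis lies when shut, 109 mm above the bench over the catch post, 180 mm from the hinge. The brass ball (16 mm, on a spring, sinks when ridden over) stands 8 mm to the stand's +x of it.
- tape: Bystander: yellow tape roll, ring 90 mm across, 24 mm high, flat on the bench. Origin: centre of the underside.
- driver: Bystander: screwdriver with red handle, 190 mm long, lying along its x (handle to -x). Origin: middle of its length, on the bench.
- partsbox: Bystander: closed white parts box with grey lid, 80 x 110 x 55 mm. Origin: centre of the underside.
Not all that is in view belongs to the job. Leave any brown or turquoise look-alike of the wheel alone.

How it is judged:
By the outcome, as a careful person would: the job done as asked, in the order asked, and still so for the second after the job is handed in, with the robot touching nothing.
It also fails if it takes over 56 s, if anything falls off the work surface, if the arm or the gripper's body presses on something with over 40 N, if the wrist force passes 120 N, or if a joint passes its speed limit or range.

### The arm

A 7-joint arm with a two-finger parallel gripper is mounted at the origin on the work surface. World frame = base frame: x ahead of the robot, y to its left, z up, the work surface at z = 0. Lengths are in m, angles in degrees, forces in N, time in s.
With the tool pointing down it reaches from about 0.425 to 0.875 m from the base axis. Payload 4.7 kg.
Tool frame: the origin (TCP) lies on the centre line of the jaws, within the pads' length; the fingertips stand 17 mm ahead of it and the grasp point (between the pads) lies 2 mm behind it; z points along the fingers, y is the line along which they close (so a half turn about z gives the same grasp; the last joint's range is limited). The gripper opens to 87 mm and grips with 3 to 60 N. Pads are 19 mm wide; open, the fingers measure 117 mm over their backs; the gripper's body (75 mm by 190 mm) begins 51 mm behind the grasp point.
Start: joints at [76.839, 18.392, -4.016, 83.108, 1.295, 78.541, -3.26], TCP at [0.157, -0.631, 0.24] pointing down, gripper open.
Joint ranges: [-163.93, 163.93], [-17.29, 119.83], [-79.2, 71.16], [3.27, 140.29], [-89.18, 269.18], [5.43, 117.66], [-154.24, 154.24]. Speed limits (degrees/s): [147.25, 147.25, 180, 180, 180, 180, 180].

### API

Orientations are given as [roll, pitch, yaw] about the fixed x, y, z axes, in that order (R = Rz(yaw) Ry(pitch) Rx(roll)).
In Python, from cell import env, read_camera gives the robot as it stands.
- The arm moves only by the shell command python3 -m jog 'ROWS' [FORCE]. ROWS is JSON, a list of rows, each a list of 5 numbers: the opening, from 0 (shut) to 1 (fully open), then the shift along the tool's x, y, z each as a share of 0.02 m, from -1 to 1, then the turn about the tool's z as a share of 45 degrees, from -1 to 1. In form: [[gripper, x, y, z, yaw], ...]. A call has 1 to 12 rows; each row shifts and turns the commanded pose from where the row before left it, along the tool's axes as they then stand; what a row does not reach is not made up. A row lasts 1/12 s, in which the tool goes at most 41.7 mm and 7.16 degrees, less where a joint would pass 70% of its speed; a pose out of reach is approached as far as the arm can. A call with a number of a shift or a turn outside -1 to 1 is refused whole. A call with a gripper value outside its range is refused whole. The fingers move at their own pace and stop on an object; FORCE is the grip in N (left out, the last holds). Time passes only in rows, so rows that do not move let the fingers close. It gives the time, the measured TCP pose, the force, the opening and the grip force at its end, in the units of the state.
- env.get_obs(): the state, without advancing time (a new reading comes with each control period).
- read_camera(name): name is "scene" or "top" or "wrist"; returns a dict with "color" (384x512x3 uint8, red, green, blue), "range_z" (384x512 float32, m along the optical axis (not along the pixel's ray), 0 where there is no reading), "mtx" (3x3 intrinsics, pixels), "k1" (the pictures are not rectified: a ray, as slopes to the right and down, at radius r is drawn at 1 + k1 r^2 times it, then the intrinsics apply), "world_from_camera" (4x4, takes a point from camera to world coordinates); the wrist camera has in their place "T_tool_cam" (4x4, takes a point from camera to tool coordinates, whose origin is the TCP and whose axes are the flange's). Camera axes: x right, y down, z forward; pixel columns grow to the right and rows downward; lengths in m; the calibration is good to about 2 mm. A picture is of the moment at which its call begins: read the wrist's pose just before it.
- env.sign_off(): hands the job in; it is judged then, once.
The state is a dict: "time_s": time; "qpos": joint angles; "joint_velocities": joint speeds; "effort": joint torques, N m; "tool_pos": TCP position; "tool_rot": TCP orientation; "force": force on the tool from outside, world axes, zero at the start; "wrist_torque": the same for the moment, N m; "grip_width": finger opening in m; "grasp_force": force on a finger pad.
Only numpy, scipy, OpenCV 4.12 (cv2) and the standard library are available. Lean on these libraries where they do the work, as an engineer would, in place of code of your own. Each camera call takes 0.05 s, during which the arm holds its last target. There are 200 camera calls.

## Working session

There is one attempt and no reset: what is moved stays moved. The work goes in short steps, Python scripts to look and compute and a shell command to move; the robot and the scene stay as the last step left them, time stands still between calls to the robot, and variables do not carry over. Pictures are saved under pics/ and viewed, at most 10 in all, crops included, and the job is handed in when it is done.

```bash
mkdir -p pics; ls; python3 - <<'E'
from cell import env, read_camera
import cv2,numpy as np
for n in("scene","top"):
    c=read_camera(n); cv2.imwrite(f"pics/{n}0.png",c["color"][:,:,::-1]); np.savez(f"{n}0.npz",**c)
    print(n,c["mtx"].round(1).tolist(),c["k1"],c["world_from_camera"].round(3).tolist(),(c["range_z"]>0).mean())
o=env.get_obs();print(o)
E
```

```text
pics
scene [[471.2, 0.0, 258.8], [0.0, 471.2, 192.3], [0.0, 0.0, 1.0]] -0.08972700318740116 [[-0.451, 0.742, -0.496, 1.203], [0.893, 0.376, -0.249, 0.356], [0.002, -0.555, -0.832, 1.163], [0.0, 0.0, 0.0, 1.0]] 0.9960835774739584
top [[355.2, 0.0, 256.9], [0.0, 355.2, 193.0], [0.0, 0.0, 1.0]] -0.10226854483042631 [[-0.008, -0.977, 0.212, 0.383], [-1.0, 0.008, -0.0, 0.05], [-0.002, -0.212, -0.977, 1.017], [0.0, 0.0, 0.0, 1.0]] 0.9959818522135416
{'time_s': 0.1, 'qpos': array([76.83980401, 18.43464002, -4.01551381, 83.16767337,  1.29467983,
       78.54122328, -3.26132303]), 'joint_velocities': array([-0.13914713, -0.03437061,  0.03335717, -0.10424076, -0.04988744,
       -0.00026602,  0.04560027]), 'effort': array([ 4.25041480e-05, -4.92567515e+01, -4.05664165e-01, -3.13397563e+01,
       -6.42011594e-02,  3.94302537e-02,  5.25258838e-05]), 'tool_pos': array([ 0.15674013, -0.63033802,  0.2385749 ]), 'tool_rot': array([-1.79901678e+02,  5.16695793e-03,  1.39683860e+01]), 'force': array([0.05118423, 0.03598924, 0.29297251]), 'wrist_torque': array([-0.00467178,  0.01491559, -0.05030608]), 'grasp_force': 0.0, 'grip_width': 0.0868841603027161}
```

View pics/scene0.png

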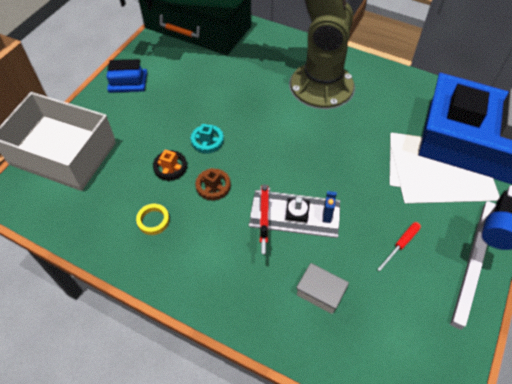

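View pics/top0.png

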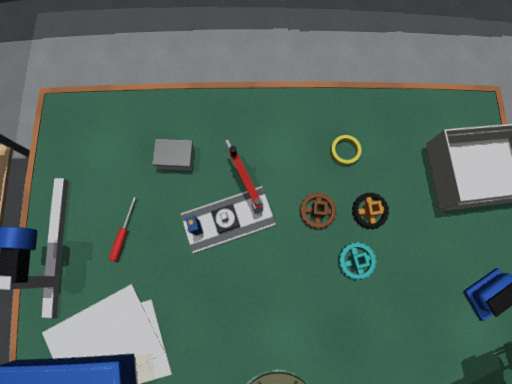

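The scene view shows the orange-hubbed wheel at (169,164), the stand at (297,210) and the keeper open with its handle near (264,240). In the top view the wheel is at (371,210), the shaft at (225,217), the hinge at (258,206) and the handle at (233,152). The brown and turquoise wheels lie nearby.

```bash
cat >h.py <<'E'
import numpy as np,cv2
from scipy.spatial.transform import Rotation as R
def cloud(c,T=None):
    T=c["world_from_camera"] if T is None else T
    h,w=c["range_z"].shape; u,v=np.meshgrid(np.arange(w,dtype=float),np.arange(h,dtype=float))
    n=cv2.undistortPoints(np.stack([u,v],-1).reshape(-1,1,2),c["mtx"],np.array([float(c["k1"]),0,0,0])).reshape(h,w,2)
    z=c["range_z"].astype(float)
    P=np.dstack([n[...,0]*z,n[...,1]*z,z])@T[:3,:3].T+T[:3,3]
    P[z==0]=np.nan
    return P,c["color"].astype(int)
def wrist():
    from cell import env,read_camera
    o=env.get_obs(); c=read_camera("wrist")
    T=np.eye(4);T[:3,:3]=R.from_euler("xyz",o["tool_rot"],degrees=True).as_matrix();T[:3,3]=o["tool_pos"]
    return c,T@c["T_tool_cam"],o
def masks(C):
    r,g,b=C[...,0],C[...,1],C[...,2]
    return dict(orange=(r>170)&(g>80)&(g<r*.72)&(b<80),red=(r>130)&(g<50)&(b<50),blue=(b>70)&(r<60)&(g<100)&(b>1.5*g),black=(r<50)&(g<50)&(b<50),yellow=(r>180)&(g>160)&(b<90),alu=(r>130)&(abs(r-g)<25)&(abs(r-b)<25))
E
python3 - <<'E'
from h import *
np.set_printoptions(precision=4,suppress=True)
for n in("scene","top"):
    P,C=cloud(dict(np.load(f"{n}0.npz")))
    M=masks(C); x,y,z=P[...,0],P[...,1],P[...,2]
    print(n,"table z",np.nanmedian(z[(C[...,1]>60)&(C[...,0]<50)&(C[...,2]<80)]))
    wb=M["orange"]&(x>.3)&(x<.8)&(y<-.1)&(y>-.5)&(z>.005)
    print(" wheel orange",wb.sum(),np.percentile(z[wb],[5,50,95]))
    t=wb&(z>.048); q=P[t]; print(" boss top",t.sum(),np.median(q,0),(q[:,:2].min(0)+q[:,:2].max(0))/2,cv2.minAreaRect((q[:,:2]*1000).astype(np.float32)))
    ctr=np.median(q,0)[:2]
    k=M["black"]&(np.hypot(x-ctr[0],y-ctr[1])<.065)&(z>.015)&(z<.032);q=P[k]
    print(" tyre",k.sum(),cv2.minEnclosingCircle((q[:,:2]*1000).astype(np.float32)),np.median(q[:,2]))
    near=(x>.3)&(x<.75)&(y<.3)&(y>-.05)
    k=near&M["red"]&(z>.08)&(z<.13);q=P[k];print(" bar",k.sum(),np.median(q,0),cv2.minAreaRect((q[:,:2]*1000).astype(np.float32)))
    k=near&(z>.135)&(z<.2);q=P[k];print(" handle",k.sum(),np.median(q,0),q.min(0),q.max(0))
    k=near&M["blue"]&(z>.05);q=P[k];print(" catch",k.sum(),np.median(q,0),q.min(0),q.max(0))
    k=near&(z>.006)&(z<.018)&(abs(x-.5)<.2);k=near&(z>.006)&(z<.018)&M["alu"];q=P[k];print(" base",k.sum(),cv2.minAreaRect((q[:,:2]*1000).astype(np.float32)))
E
```

```text
scene table z -0.0008694532032438307
 wheel orange 177 [0.0155 0.055  0.0623]
 boss top 100 [ 0.5497 -0.2773  0.0585] [ 0.5503 -0.2757] ((549.9711303710938, -275.9006652832031), (37.90699768066406, 39.7774658203125), 2.2521309852600098)
 tyre 221 ((554.1281127929688, -274.39263916015625), 52.99069595336914) 0.021983321371051412
 bar 186 [0.6159 0.0763 0.1121] ((629.9103393554688, 84.18452453613281), (148.26531982421875, 15.774651527404785), 26.243467330932617)
 handle 62 [0.6938 0.1128 0.1544] [0.6813 0.1041 0.1351] [0.7    0.1207 0.1614]
 catch 106 [0.5109 0.2208 0.0981] [0.4872 0.2067 0.052 ] [0.5291 0.2364 0.1186]
 base 1459 ((530.6068115234375, 134.65301513671875), (123.73997497558594, 250.85389709472656), 18.594825744628906)
top table z -0.0005714388430635431
 wheel orange 27 [0.016  0.0589 0.0608]
 boss top 23 [ 0.5468 -0.2776  0.0589] [ 0.5494 -0.2806] ((549.3728637695312, -280.56878662109375), (28.152807235717773, 31.703737258911133), 0.3233799636363983)
 tyre 394 ((547.3629150390625, -275.541748046875), 51.323211669921875) 0.0226508030554049
 bar 285 [0.618  0.0811 0.1121] ((613.6394653320312, 77.59182739257812), (144.985107421875, 17.130815505981445), 25.793832778930664)
 handle 52 [0.6834 0.1128 0.1559] [0.6773 0.1052 0.1356] [0.6937 0.1209 0.1605]
 catch 92 [0.4968 0.2164 0.1025] [0.482  0.2036 0.0934] [0.5233 0.2367 0.1183]
 base 1317 ((527.6017456054688, 135.51368713378906), (119.29705047607422, 246.97755432128906), 18.073198318481445)
```

```bash
python3 -m jog '[[1,0.97,-0.52,0,0],[1,0.97,-0.52,0,0],[1,0.97,-0.52,0,0],[1,0.97,-0.52,0,0],[1,0.97,-0.52,0,0],[1,0.97,-0.52,0,0],[1,0.97,-0.52,0,0],[1,0.97,-0.52,0,0],[1,0.97,-0.52,0,0],[1,0.97,-0.52,0,0],[1,0.97,-0.52,0,0],[1,0.97,-0.52,0,0]]' 30
python3 -m jog '[[1,0.97,-0.52,0,0],[1,0.97,-0.52,0,0],[1,0.97,-0.52,0,0],[1,0.97,-0.52,0,0],[1,0.97,-0.52,0,0],[1,0.97,-0.52,0,0],[1,0.97,-0.52,0,0],[1,0.97,-0.52,0,0],[1,0.97,-0.52,0,0],[1,0,0,0,0.15],[1,0,0,0,0.15],[1,0,0,0,0]]'
cat >look.py <<'E'
import sys
from h import *
from cell import env
c,T,o=wrist(); n=sys.argv[1]
cv2.imwrite(f"pics/{n}.png",c["color"][:,:,::-1]); np.savez(f"{n}.npz",T=T,**c)
print(o["time_s"],o["tool_pos"].round(4),o["tool_rot"].round(2),T.round(3).tolist(),c["mtx"][0,0])
E
python3 look.py w1
```

```text
time_s: 1.1
tool_pos: [0.3532, -0.4525, 0.2391]
tool_rot: [-180.0, 0.0, 14.0]
force: [1.0, -0.0, 0.4]
grip_width: 0.0871
grasp_force: 0.0
time_s: 2.1
tool_pos: [0.4996, -0.32, 0.2389]
tool_rot: [-180.0, 0.1, 0.4]
force: [-0.1, -0.6, -0.8]
grip_width: 0.087
grasp_force: 0.0
2.1 [ 0.4996 -0.32    0.2389] [-1.7997e+02  6.0000e-02  3.6000e-01] [[0.006, -0.97, -0.243, 0.565], [-1.0, -0.006, -0.001, -0.32], [-0.001, 0.243, -0.97, 0.385], [0.0, 0.0, 0.0, 1.0]] 346.1141780602744
```

View pics/w1.png

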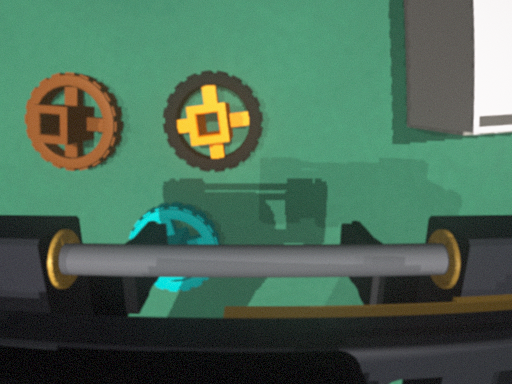

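The wrist view shows the wheel at (212,121), with its boss at (210,124) turned by a few degrees. The brown wheel is at (72,121) and the turquoise one is partly hidden at (175,245).

```bash
cat >boss.py <<'E'
import sys
from h import *
np.set_printoptions(precision=4,suppress=True)
d=dict(np.load(sys.argv[1]+".npz"));P,C=cloud(d,d["T"]);z=P[...,2]
g=np.array([float(sys.argv[2]),float(sys.argv[3])]);h=float(sys.argv[4]);dist=np.hypot(P[...,0]-g[0],P[...,1]-g[1])
q=P[(dist<.045)&(abs(z-h)<.008)]
r=cv2.minAreaRect((q[:,:2]*1000).astype(np.float32));print("boss",len(q),np.median(q[:,2]),r)
if h<.07:
  t=P[(dist<.06)&(abs(z-.023)<.006)];print("tyre",len(t),np.median(t[:,2]),cv2.minEnclosingCircle((t[:,:2]*1000).astype(np.float32)))
  t=P[(dist<.1)&(dist>.07)&(z<.01)];print("table",np.median(t[:,2]))
E
python3 boss.py w1 .549 -.276 .06
```

```text
boss 1105 0.060609493623386246 ((549.4517211914062, -277.21990966796875), (36.488258361816406, 36.62873458862305), 6.768565654754639)
tyre 4600 0.024059167443009538 ((549.76416015625, -277.3555603027344), 52.3105583190918)
table 0.0006749784140075432
```

```bash
python3 -m jog '[[1,0.84,-0.71,0,0],[1,0.84,-0.71,0,0],[1,0.83,-0.70,0,0],[1,0,0,0,-0.14],[1,0,0,0.9,0],[1,0,0,0.9,0],[1,0,0,0.9,0],[1,0,0,0.9,0],[1,0,0,0.9,0],[1,0,0,0,0],[1,0,0,0,0]]'; python3 -m jog '[[1,0,0,0,0]]';python3 look.py w2; python3 boss.py w2 .549 -.276 .06
```

```text
time_s: 3.07
tool_pos: [0.5484, -0.2778, 0.1486]
tool_rot: [-179.9, 0.1, 6.9]
force: [-0.2, 1.5, -0.2]
grip_width: 0.0871
grasp_force: 0.0
time_s: 3.15
tool_pos: [0.5498, -0.2782, 0.1506]
tool_rot: [180.0, -0.1, 6.8]
force: [0.9, 0.6, 0.2]
grip_width: 0.0868
grasp_force: 0.0
3.15 [ 0.5498 -0.2782  0.1506] [ 1.7996e+02 -6.0000e-02  6.8200e+00] [[0.118, -0.964, -0.24, 0.615], [-0.993, -0.115, -0.029, -0.271], [0.0, 0.241, -0.97, 0.297], [0.0, 0.0, 0.0, 1.0]] 346.1141780602744
boss 1979 0.06052272082037438 ((549.7861328125, -277.53826904296875), (36.76313781738281, 35.968170166015625), 6.768499374389648)
tyre 7056 0.024115729831983845 ((549.55517578125, -277.5499572753906), 52.44499588012695)
table 0.0007407263016354637
```

```bash
python3 -m jog '[[1,0,0,0.9,0],[1,0,0,0.9,0],[1,0,0,0.9,0],[1,0,0,0.9,0],[1,0,0,0.9,0],[1,0,0,0.7,0],[1,0,0,0,0],[1,0,0,0,0],[0.4,0,0,0,0],[0.2,0,0,0,0],[0.2,0,0,0,0],[0.2,0,0,0,0]]' 35;  python3 -m jog '[[0.2,0,0,0,0],[0.2,0,0,0,0],[0.2,0,0,0,0],[0.2,0,0,0,0]]'
```

```text
time_s: 4.2
tool_pos: [0.5499, -0.278, 0.0465]
tool_rot: [179.9, -0.1, 6.8]
force: [-0.2, 0.1, 0.7]
grip_width: 0.068
grasp_force: 0.0
time_s: 4.53
tool_pos: [0.5493, -0.2777, 0.0456]
tool_rot: [180.0, 0.0, 6.8]
force: [0.0, -0.4, -0.1]
grip_width: 0.0414
grasp_force: 0.0
```

Fingers still closing; finish, then lift.

```bash
python3 -m jog '[[0.2,0,0,0,0],[0.2,0,0,0,0],[0.2,0,0,0,0],[0.2,0,0,0,0],[0.2,0,0,-0.5,0],[0.2,0,0,-0.9,0],[0.2,0,0,-0.9,0],[0.2,0,0,-0.9,0],[0.2,0,0,-0.9,0],[0.2,0,0,-0.9,0],[0.2,0,0,-0.9,0],[0.2,0,0,-0.9,0]]' 45;  python3 -m jog '[[0.2,0,0,-0.9,0],[0.2,0,0,-0.9,0],[0.2,0,0,0,0],[0.2,0,0,0,0]]'
```

```text
time_s: 5.53
tool_pos: [0.5488, -0.2775, 0.1824]
tool_rot: [-180.0, 0.0, 6.8]
force: [0.6, -0.1, -2.8]
grip_width: 0.0355
grasp_force: 45.0
time_s: 5.87
tool_pos: [0.5497, -0.2778, 0.2183]
tool_rot: [179.9, -0.1, 6.8]
force: [0.9, -0.7, -4.4]
grip_width: 0.0357
grasp_force: 45.0
```

```bash
python3 -m jog '[[0.2,-0.08,-0.45,0,0],[0.2,-0.16,-0.9,0,0],[0.2,-0.16,-0.9,0,0],[0.2,-0.16,-0.9,0,0],[0.2,-0.16,-0.9,0,0],[0.2,-0.16,-0.9,0,0],[0.2,-0.16,-0.9,0,0],[0.2,-0.16,-0.9,0,0],[0.2,-0.16,-0.9,0,0],[0.2,-0.16,-0.9,0,0],[0.2,-0.16,-0.9,0,0],[0.2,-0.16,-0.9,0,0]]'
python3 -m jog '[[0.2,-0.16,-0.9,0,0],[0.2,-0.16,-0.9,0,0],[0.2,-0.16,-0.9,0,0],[0.2,-0.16,-0.9,0,0],[0.2,-0.16,-0.9,0,0],[0.2,-0.16,-0.9,0,0],[0.2,-0.16,-0.9,0,0],[0.2,-0.16,-0.9,0,0],[0.2,-0.16,-0.9,0,0],[0.2,-0.16,-0.9,0,-0.128],[0.2,0,0,0,-0.128],[0.2,0,0,0,0]]'
python3 -m jog '[[0.2,0,0,0,0],[0.2,0,0,0,0]]';python3 look.py w3
```

```text
time_s: 6.87
tool_pos: [0.4878, -0.0748, 0.2175]
tool_rot: [180.0, 0.0, 6.8]
force: [-1.0, -0.2, -3.4]
grip_width: 0.0357
grasp_force: 45.0
time_s: 7.87
tool_pos: [0.4346, 0.1003, 0.2176]
tool_rot: [179.9, -0.0, 18.6]
force: [0.4, 0.1, -3.7]
grip_width: 0.0355
grasp_force: 45.0
time_s: 8.03
tool_pos: [0.4353, 0.0981, 0.2175]
tool_rot: [180.0, 0.0, 18.1]
force: [-0.1, -0.5, -3.3]
grip_width: 0.0353
grasp_force: 45.0
8.0333 [0.4353 0.0981 0.2175] [179.97   0.    18.11] [[0.31, -0.922, -0.23, 0.498], [-0.951, -0.301, -0.075, 0.118], [0.0, 0.242, -0.97, 0.363], [0.0, 0.0, 0.0, 1.0]] 346.1141780602744
```

View pics/w3.png

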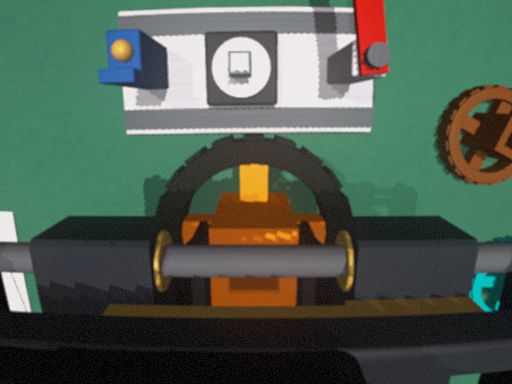

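The wrist view shows the shaft top at (239,62), the brass ball at (121,50) on the blue catch post, and the hinge cap at (377,55). The wheel is held straight. Next I measure the stand.

```bash
python3 - <<'E'
from h import *
np.set_printoptions(precision=4,suppress=True)
d=dict(np.load("w3.npz"));P,C=cloud(d,d["T"]);x,y,z=P[...,0],P[...,1],P[...,2];M=masks(C)
v,u=np.mgrid[:384,:512]
def mar(k):
    q=P[k];return k.sum(),np.median(q,0),cv2.minAreaRect((q[:,:2]*1000).astype(np.float32))
w=(v<130)&(u>80)&(u<400)
k=w&(u>200)&(u<280)&(v<105)
print("shaft top",mar(k&(z>.0785)&(z<.09)))
print("shaft all",mar(k&(z>.065)&(z<.09)))
s=k&(z>.038)&(z<.047)&(C.min(2)>190);print("seat",s.sum(),np.median(z[s]),cv2.minEnclosingCircle((P[s][:,:2]*1000).astype(np.float32)))
print("block",mar(k&(z>.03)&(z<.047)))
print("base",mar(w&(z>.006)&(z<.018)))
b=w&(u<170)
print("ball",mar(b&(C[...,0]>150)&(C[...,2]<120)&(z>.08)),"catchtop",mar(b&M["blue"]&(z>.09)&(z<.103)),"horn",mar(b&M["blue"]&(z>.11)))
hc=(u>340)&(u<400)&(v<85)&(z>.09)
print("hinge cap",mar(hc&~M["red"]&(z>.108)),"bar",mar((u>340)&(v<85)&M["red"]&(z>.1)))
E
```

```text
shaft top (np.int64(442), array([0.5269, 0.1394, 0.0821]), ((527.2010498046875, 139.6275634765625), (16.90329933166504, 17.281126022338867), 17.981781005859375))
shaft all (np.int64(572), array([0.5262, 0.1393, 0.0815]), ((526.9769287109375, 139.71424865722656), (18.198131561279297, 17.584415435791016), 17.981779098510742))
seat 1971 0.042703897612558495 ((527.2866821289062, 139.513916015625), 25.850019454956055)
block (np.int64(4689), array([0.5265, 0.1378, 0.0377]), ((527.5860595703125, 139.83511352539062), (65.5728530883789, 66.01516723632812), 18.63540267944336))
base (np.int64(20403), array([0.5325, 0.1243, 0.0132]), ((530.4832763671875, 135.59349060058594), (117.55416107177734, 251.02996826171875), 18.525632858276367))
ball (np.int64(282), array([0.5078, 0.2212, 0.107 ]), ((507.8301696777344, 222.22604370117188), (13.214859008789062, 13.652297973632812), 53.15377426147461)) catchtop (np.int64(165), array([0.513 , 0.2147, 0.0982]), ((507.74859619140625, 222.14273071289062), (30.5418758392334, 24.983308792114258), 19.261428833007812)) horn (np.int64(74), array([0.4874, 0.2098, 0.1162]), ((489.96246337890625, 215.35317993164062), (9.660479545593262, 24.149215698242188), 18.091876983642578))
hinge cap (np.int64(885), array([0.5574, 0.0517, 0.1223]), ((569.6690673828125, 55.492759704589844), (51.67445755004883, 20.969812393188477), 25.025222778320312)) bar (np.int64(1405), array([0.576 , 0.059 , 0.1137]), ((569.6793212890625, 55.81739807128906), (50.40544509887695, 19.422245025634766), 24.96910285949707))
```

```bash
python3 - <<'E'
from h import *
from scipy.optimize import least_squares
np.set_printoptions(precision=4,suppress=True)
d=dict(np.load("w3.npz"));P,C=cloud(d,d["T_tool_cam"]);v,u=np.mgrid[:384,:512]
z=P[...,2]
k=(v>125)&(v<245)&(u>150)&(u<360)&(z>0)&(z<.045)&(C.max(2)<75);q=P[k]
print(k.sum(),np.percentile(q[:,2],[5,25,50,75,95]))
q=q[abs(q[:,2]-np.median(q[:,2]))<.004]
# outer edge: max radius per angle
a=np.degrees(np.arctan2(q[:,1],q[:,0]));r=np.hypot(q[:,0],q[:,1])
for nm,f in(("out",lambda t:np.percentile(t,99)),("in",lambda t:np.percentile(t,1))):
    A=[];
    for s in range(-70,71,5):
        m=abs(a-s)<2.5
        if m.sum()>15:A.append((s,f(r[m])))
    A=np.array(A);X=np.c_[np.cos(np.radians(A[:,0])),np.sin(np.radians(A[:,0]))]*A[:,1:]
    s=least_squares(lambda p:np.hypot(X[:,0]-p[0],X[:,1]-p[1])-p[2],[0,0,.05],loss="soft_l1",f_scale=.001);print(nm,len(A),s.x,s.fun.std())
o=(v>150)&(v<210)&(u>232)&(u<275)&(C[...,0]>200)&(C[...,2]<90);print("spoke",P[o].mean(0),P[o].min(0),P[o].max(0), cv2.minAreaRect((P[o][:,:2]*1000).astype(np.float32)))
# shaft in tool frame
k=(u>200)&(u<280)&(v<105);W,_=cloud(d,d["T"]);k&=(W[...,2]>.065)&(W[...,2]<.09)
print("shaft tool",cv2.minAreaRect((P[k][:,:2]*1000).astype(np.float32)),"cam",d["T_tool_cam"][:3,3])
E
```

```text
7430 [0.0196 0.0205 0.0211 0.0218 0.025 ]
out 29 [0.0006 0.0003 0.0513] 0.0007225982197981842
in 29 [0.0013 0.0004 0.0376] 0.00019271046092226475
spoke [nan nan nan] [nan nan nan] [nan nan nan] ((27.90939712524414, 0.4819474220275879), (19.369211196899414, 13.879803657531738), 0.4623357951641083)
shaft tool ((100.04222869873047, -11.1126708984375), (18.197988510131836, 17.586095809936523), 0.12485667318105698) cam [ 0.0655  0.0005 -0.1459]
```

```bash
python3 -m jog '[[0.2,0.5,-0.057,0,0],[0.2,0.99,-0.114,0,0],[0.2,0.99,-0.114,0,0],[0.2,0.99,-0.114,0,0],[0.2,0.99,-0.114,0,0],[0.2,0.5,-0.057,0,0],[0.2,0,0,0.7,0],[0.2,0,0,0.8,0],[0.2,0,0,0.8,0],[0.2,0,0,0.7,0],[0.2,0,0,0.5,0],[0.2,0,0,0,0]]'
python3 -m jog '[[0.2,0,0,0,0],[0.2,0,0,0,0]]'; cat >obs.py <<'E'
from cell import env,read_camera
import numpy as np
np.set_printoptions(precision=4,suppress=True)
L=[]
for i in range(6): read_camera("wrist"); L.append(env.get_obs())
for k in("tool_pos","tool_rot","force","wrist_torque"):
    a=np.array([o[k] for o in L]); a=a%360 if k=="tool_rot" else a; print(k,a.mean(0))
print(L[-1]["time_s"],L[-1]["grip_width"],L[-1]["grasp_force"])
E
python3 obs.py
```

```text
time_s: 9.08
tool_pos: [0.5247, 0.1392, 0.145]
tool_rot: [-180.0, 0.3, 18.2]
force: [-0.7, -0.2, -3.0]
grip_width: 0.0355
grasp_force: 45.0
time_s: 9.25
tool_pos: [0.5267, 0.1405, 0.1483]
tool_rot: [180.0, -0.1, 18.2]
force: [0.1, 0.6, -2.8]
grip_width: 0.0355
grasp_force: 45.0
tool_pos [0.5266 0.1406 0.1484]
tool_rot [179.9753 359.9142  18.2706]
force [-0.0532  0.0107 -2.6021]
wrist_torque [ 0.0047  0.0131 -0.0021]
9.55 0.03565169952594273 44.9998295653495
```

```bash
python3 -m jog '[[0.2,0,0,0.3,0],[0.2,0,0,0.3,0],[0.2,0,0,0.3,0],[0.2,0,0,0.2,0],[0.2,0,0,0.2,0],[0.2,0,0,0.2,0],[0.2,0,0,0,0]]'; python3 obs.py
```

```text
time_s: 10.13
tool_pos: [0.5258, 0.1403, 0.1166]
tool_rot: [-180.0, 0.0, 18.3]
force: [-0.1, -0.7, -3.5]
grip_width: 0.0355
grasp_force: 45.0
tool_pos [0.526  0.1405 0.1175]
tool_rot [179.9986 180.0081  18.2899]
force [-0.0392  0.0619 -2.4966]
wrist_torque [-0.018  -0.021   0.0014]
10.4333 0.035041281526457545 44.99961176312354
```

```bash
python3 -m jog '[[0.2,0,0,0.25,0],[0.2,0,0,0.25,0],[0.2,0,0,0.25,0],[0.2,0,0,0.25,0],[0.2,0,0,0.2,0],[0.2,0,0,0.1,0],[0.2,0,0,0,0]]'; python3 obs.py
```

```text
time_s: 11.02
tool_pos: [0.5258, 0.1404, 0.0909]
tool_rot: [-180.0, 0.0, 18.3]
force: [-0.4, 0.3, -2.9]
grip_width: 0.0354
grasp_force: 45.0
tool_pos [0.526  0.1404 0.0915]
tool_rot [179.9953 120.0122  18.2892]
force [ 0.0324 -0.0915 -2.8976]
wrist_torque [-0.0127 -0.0009  0.0007]
11.3167 0.03548452809378879 44.9997898840229
```

```bash
python3 -m jog '[[0.2,0,0,0.08,0],[0.2,0,0,0.08,0],[0.2,0,0,0.05,0],[0.2,0,0,0,0]]'; python3 obs.py
```

```text
time_s: 11.65
tool_pos: [0.526, 0.1404, 0.0875]
tool_rot: [180.0, 0.0, 18.3]
force: [-0.6, 0.0, 0.3]
grip_width: 0.0357
grasp_force: 45.0
tool_pos [0.526  0.1404 0.0875]
tool_rot [179.9869   0.01    18.2888]
force [-1.3973 -0.8845  0.595 ]
wrist_torque [-0.1247  0.3574 -0.0066]
11.95 0.0357582064305726 44.99949558645312
```

```bash
python3 -m jog '[[0.2,0,0,0.06,0],[0.2,0,0,0,0],[0.6,0,0,0,0],[0.6,0,0,0,0],[0.6,0,0,0,0],[0.6,0,0,0,0],[0.6,0,0,0,0]]'; python3 -m jog '[[0.7,0,0,-0.4,0],[0.7,0,0,-0.8,0],[0.7,0,0,-0.9,0],[0.7,0,0,-0.9,0],[0.7,0,0,-0.9,0],[0.7,0,0,-0.9,0],[0.7,-0.9,0,-0.9,0],[0.7,-0.9,0,-0.9,0],[0.7,-0.9,0,0,0],[0.7,-0.9,0,0,0],[0.7,-0.9,0,0,0],[0.7,0,0,0,0]]'; python3 -m jog '[[0.7,0,0,0,0]]'; python3 look.py w4; python3 boss.py w4 .527 .140 .102
```

```text
time_s: 12.53
tool_pos: [0.5261, 0.1405, 0.086]
tool_rot: [-180.0, -0.0, 18.3]
force: [0.3, 0.5, 0.3]
grip_width: 0.0513
grasp_force: 0.0
time_s: 13.53
tool_pos: [0.4383, 0.1114, 0.2186]
tool_rot: [179.8, 0.1, 18.3]
force: [0.4, 0.2, -0.7]
grip_width: 0.061
grasp_force: 0.0
time_s: 13.62
tool_pos: [0.4407, 0.112, 0.2188]
tool_rot: [179.9, -0.1, 18.3]
force: [0.2, 1.2, 0.6]
grip_width: 0.0605
grasp_force: 0.0
13.6167 [0.4407 0.112  0.2188] [ 1.7989e+02 -9.0000e-02  1.8260e+01] [[0.313, -0.922, -0.228, 0.503], [-0.95, -0.303, -0.077, 0.132], [0.002, 0.241, -0.971, 0.365], [0.0, 0.0, 0.0, 1.0]] 346.1141780602744
boss 1869 0.10259247236515284 ((526.4693603515625, 140.06349182128906), (36.32490539550781, 36.479454040527344), 18.047504425048828)
```

View pics/w4.png

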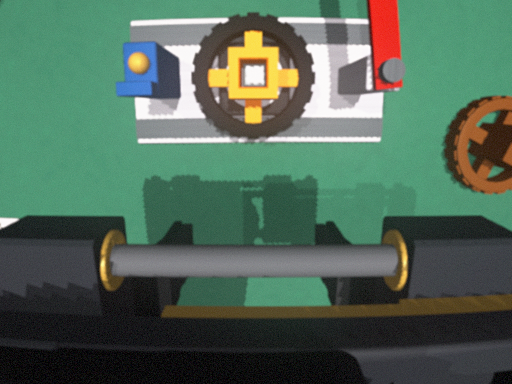

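The wheel is seated at (254,75) in the picture, with the boss top measured at 0.1026 m. Next, the handle.

```bash
python3 -m jog '[[0.7,0.5,0.25,0,0],[0.7,0.9,0.53,0,0],[0.7,0.9,0.53,0,0],[0.7,0.9,0.53,0,0],[0.7,0.9,0.53,0,0],[0.7,0.9,0.53,0,0],[0.7,0.9,0.53,0,0],[0.7,0.5,0.25,0,0],[0.7,0,0,0,-0.15],[0.7,0,0,0,0],[0.7,0,0,0,0]]'; python3 look.py w5; python3 - <<'E'
from h import *
from cell import env
np.set_printoptions(precision=4,suppress=True)
print(env.get_obs()["qpos"])
d=dict(np.load("w5.npz"));P,C=cloud(d,d["T"]);Q,_=cloud(d,d["T_tool_cam"]);z=P[...,2]
n=np.hypot(P[...,0]-.688,P[...,1]-.111)<.04
k=n&(z>.150)&(z<.17);print("top",k.sum(),np.median(z[k]),cv2.minEnclosingCircle((P[k][:,:2]*1000).astype(np.float32)),"tool",cv2.minEnclosingCircle((Q[k][:,:2]*1000).astype(np.float32)))
b=masks(C)["red"]&(z>.1)&(z<.12);print("bar",b.sum(),np.median(z[b]),cv2.minAreaRect((P[b][:,:2]*1000).astype(np.float32)),"tool",cv2.minAreaRect((Q[b][:,:2]*1000).astype(np.float32)))
E
```

```text
time_s: 14.58
tool_pos: [0.5857, 0.083, 0.2175]
tool_rot: [-179.9, 0.0, 24.9]
force: [-0.5, -0.6, 0.3]
grip_width: 0.0607
grasp_force: 0.0
14.5833 [0.5857 0.083  0.2175] [-1.799e+02  2.000e-02  2.490e+01] [[0.421, -0.88, -0.221, 0.645], [-0.907, -0.409, -0.1, 0.11], [-0.002, 0.243, -0.97, 0.363], [0.0, 0.0, 0.0, 1.0]] 346.1141780602744
[ 23.9494  16.0831 -41.1168  92.3982  10.7807  75.6163 -83.8444]
top 835 0.158422307700736 ((688.5305786132812, 111.6377944946289), 8.975014686584473) tool ((105.36896514892578, 17.464197158813477), 8.975550651550293)
bar 481 0.11368735973944794 ((630.5746459960938, 84.39461517333984), (154.1334228515625, 17.92972755432129), 25.51312255859375) tool ((41.344322204589844, 17.84894371032715), (17.929895401000977, 154.1327667236328), 89.38528442382812)
```

View pics/w5.png

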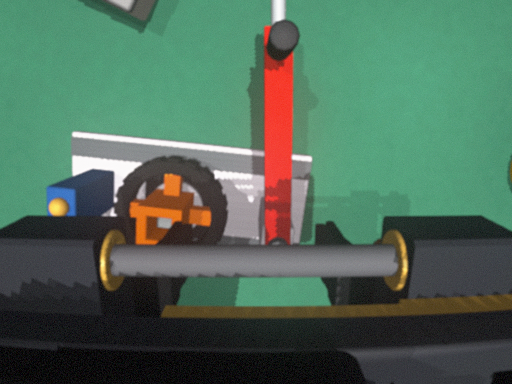

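The handle shows at (283,38) and the hinge cap at (277,243). The measured radius is 0.146 m and the keeper angle about 1.45 rad, both consistent with the text.

```bash
python3 -m jog '[[0.7,0.44,0.0725,0,0],[0.7,0.88,0.145,0,0],[0.7,0.88,0.145,0,0],[0.7,0.88,0.145,0,0],[0.7,0.88,0.145,0,0],[0.7,0.88,0.145,0,0],[0.7,0.44,0.075,0,0],[0.6,0,0,0.7,0],[0.6,0,0,0.8,0],[0.5,0,0,0.8,0],[0.4,0,0,0.8,0],[0.3,0,0,0.65,0]]'; python3 -m jog '[[0.3,0,0,0,0],[0.1,0,0,0,0],[0.1,0,0,0,0],[0.1,0,0,0,0],[0.1,0,0,0,0],[0.1,0,0,0,0],[0.1,0,0,0,0],[0.1,0,0,0,0]]' 10; python3 obs.py
```

```text
time_s: 15.63
tool_pos: [0.6872, 0.1111, 0.1408]
tool_rot: [-180.0, 0.1, 25.0]
force: [-0.1, 0.1, -0.4]
grip_width: 0.0395
grasp_force: 0.0
time_s: 16.3
tool_pos: [0.6888, 0.1116, 0.1442]
tool_rot: [180.0, -0.1, 25.0]
force: [-0.6, 1.2, 2.9]
grip_width: 0.0176
grasp_force: 10.0
tool_pos [0.6888 0.1116 0.1441]
tool_rot [179.9736 359.9117  25.0387]
force [0.0794 0.5933 4.8006]
wrist_torque [0.0076 0.0194 0.0052]
16.6 0.017635357450140613 9.999833889305592
```

```bash
python3 -m jog '[[0.1,-0.0132,-0.4376,0,-0.0769],[0.1,-0.0132,-0.4376,0,-0.0769],[0.1,-0.0132,-0.4376,0,-0.0769],[0.1,-0.0132,-0.4376,0,-0.0769],[0.1,-0.0132,-0.4376,0,-0.0769],[0.1,-0.0132,-0.4376,0,-0.0769],[0.1,-0.0132,-0.4376,0,-0.0769],[0.1,-0.0132,-0.4376,0,-0.0769],[0.1,-0.0132,-0.4376,0,-0.0769],[0.1,-0.0132,-0.4376,0,-0.0769],[0.1,-0.0132,-0.4376,0,-0.0769],[0.1,0,0,0,0]]'; python3 obs.py
```

```text
time_s: 17.6
tool_pos: [0.6215, 0.1799, 0.1441]
tool_rot: [180.0, 0.1, 63.4]
force: [-0.5, -0.2, 5.9]
grip_width: 0.0178
grasp_force: 10.0
tool_pos [0.6228 0.1793 0.1441]
tool_rot [179.9218 299.9935  63.1208]
force [-0.5205 -0.5944  6.2259]
wrist_torque [-0.1611  0.0406  0.012 ]
17.9 0.01753476614783618 9.999431474134326
```

```bash
python3 -m jog '[[0.1,-0.0132,-0.4376,0,-0.0769],[0.1,-0.0132,-0.4376,0,-0.0769],[0.1,-0.0132,-0.4376,0,-0.0769],[0.1,-0.0132,-0.4376,0,-0.0769],[0.1,-0.0132,-0.4376,0,-0.0769],[0.1,-0.0132,-0.4376,0,-0.0769],[0.1,-0.0132,-0.4376,0,-0.0769],[0.1,-0.0132,-0.4376,0,-0.0769],[0.1,-0.0132,-0.4376,0,-0.0769],[0.1,-0.0132,-0.4376,0,-0.0769],[0.1,-0.0132,-0.4376,0,-0.0769],[0.1,0,0,0,0]]'; python3 obs.py
```

```text
time_s: 18.9
tool_pos: [0.5286, 0.1916, 0.144]
tool_rot: [179.9, 0.1, 101.3]
force: [0.5, 0.3, 5.0]
grip_width: 0.0175
grasp_force: 10.0
tool_pos [0.5295 0.1918 0.144 ]
tool_rot [179.9064   0.068  101.1502]
force [ 0.3274 -1.1048  6.8348]
wrist_torque [-0.2404 -0.0948 -0.0015]
19.2 0.01764182915351092 9.99938297783956
```

```bash
python3 -m jog '[[0.1,-0.0025,-0.19,0,-0.0333],[0.1,-0.0025,-0.19,0,-0.0333],[0.1,-0.0025,-0.19,0,-0.0333],[0.1,-0.0025,-0.19,0,-0.0333],[0.1,0,0,0,0]]' 20; python3 obs.py
```

```text
time_s: 19.62
tool_pos: [0.5142, 0.1879, 0.144]
tool_rot: [180.0, 0.1, 107.2]
force: [-3.6, -2.3, 10.6]
grip_width: 0.0172
grasp_force: 20.0
tool_pos [0.5138 0.1877 0.144 ]
tool_rot [180.0835   0.1165 107.1452]
force [-3.7867 -2.8294 10.424 ]
wrist_torque [-0.6353  0.617   0.1164]
19.9167 0.017350716419272903 20.004620582330972
```

```bash
python3 -m jog '[[0.1,0,-0.07,0,-0.013],[0.1,0,-0.07,0,-0.013],[0.1,0,0,0,0]]'; python3 obs.py
```

```text
time_s: 20.17
tool_pos: [0.5119, 0.1871, 0.144]
tool_rot: [180.0, 0.1, 108.3]
force: [-2.0, -2.0, 9.4]
grip_width: 0.0177
grasp_force: 20.0
tool_pos [0.5118 0.1871 0.144 ]
tool_rot [179.9919   0.0985 108.3006]
force [-1.1392 -1.9503  9.4323]
wrist_torque [-0.4397  0.1423  0.0527]
20.4667 0.017467570160626174 20.000162674114108
```

```bash
python3 -m jog '[[0.1,0,-0.06,0,0],[0.1,0,-0.05,0,0],[0.1,0,0,0,0]]'; python3 obs.py
```

```text
time_s: 20.72
tool_pos: [0.5115, 0.187, 0.1441]
tool_rot: [179.7, 0.0, 108.3]
force: [5.0, -0.2, 5.3]
grip_width: 0.0176
grasp_force: 20.0
tool_pos [0.5115 0.187  0.1441]
tool_rot [179.7497   0.0437 108.2923]
force [ 4.9953 -0.1859  4.6901]
wrist_torque [-0.0092 -1.1799  0.0765]
21.0167 0.01726453899348103 20.004972734022886
```

The bar is against the stop, since the force reversed and motion ended. I'll release, back off and check.

```bash
python3 -m jog '[[0.1,0,0.07,0,0],[0.45,0,0,0,0],[0.45,0,0,0,0],[0.45,0,0,0,0],[0.45,0,0,0,0],[0.45,0,0,0,0],[0.45,0,0,-0.4,0],[0.45,0,0,-0.9,0],[0.45,0,0,-0.9,0],[0.45,0,0,-0.9,0],[0.45,0,0,-0.9,0],[0.45,0,0,-0.9,0]]'; python3 -m jog '[[0.45,-0.8,0,-0.5,0],[0.45,-0.8,0,-0.5,0],[0.45,-0.8,0,0,0],[0.45,-0.8,0,0,0],[0.45,-0.8,0,0,0],[0.45,-0.8,0,0,0],[0.45,-0.8,0,0,0],[0.45,-0.8,0,0,0],[0.45,0,0,0,0],[0.45,0,0,0,0]]'; python3 look.py w6; python3 - <<'E'
from h import *
from cell import read_camera
d=dict(np.load("w6.npz"));P,C=cloud(d,d["T"]);z=P[...,2]
b=masks(C)["red"]&(z>.1)&(z<.12);print("bar",b.sum(),cv2.minAreaRect((P[b][:,:2]*1000).astype(np.float32)))
k=(np.hypot(P[...,0]-.511,P[...,1]-.187)<.03)&(z>.15)&(z<.17);print("handle",k.sum(),cv2.minEnclosingCircle((P[k][:,:2]*1000).astype(np.float32)))
c=read_camera("top");cv2.imwrite("pics/top1.png",cv2.resize(c["color"][60:300,100:440,::-1],None,fx=2,fy=2))
E
```

```text
time_s: 22.02
tool_pos: [0.5104, 0.1876, 0.2425]
tool_rot: [180.0, 0.0, 108.4]
force: [0.1, -0.0, 0.6]
grip_width: 0.0393
grasp_force: 0.0
time_s: 22.85
tool_pos: [0.551, 0.0654, 0.2612]
tool_rot: [-180.0, -0.0, 108.2]
force: [0.2, 0.2, 0.7]
grip_width: 0.039
grasp_force: 0.0
22.85 [0.551  0.0654 0.2612] [-1.7999e+02 -4.0000e-02  1.0823e+02] [[0.95, 0.303, 0.076, 0.53], [0.312, -0.922, -0.229, 0.127], [0.0, 0.241, -0.97, 0.407], [0.0, 0.0, 0.0, 1.0]] 346.1141780602744
bar 9 ((536.1697998046875, 112.12012481689453), (17.12763786315918, 10.72839641571045), 15.449089050292969)
handle 605 ((511.4332275390625, 186.5751953125), 9.155997276306152)
```

View pics/w6.png

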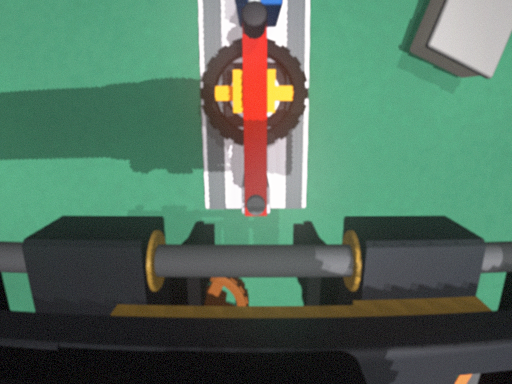

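View pics/top1.png

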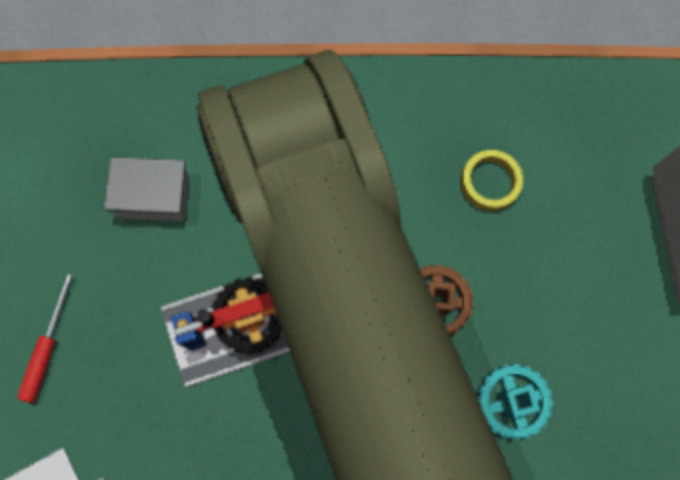

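The wrist view shows the bar lying along the stand, handle at (254,16) and hinge at (256,205), over the seated wheel. The top view shows the nose on the catch post near (185,328) and the bystanders where they were. The handle measures at the shut angle.

```bash
python3 -c "
from cell import env
print(env.sign_off())"
```

```text
the job is handed in; nothing more can be done
None
```

The wheel is fully down on the shaft with its boss up and the keeper is shut against its stop. The arm let go and is clear, the bystanders look undisturbed, and the job was handed in at about 23 s; no verdict was returned.

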